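# Free the rolling pin from the dough moulder

### The arm

A 6-joint arm with a two-finger parallel gripper is mounted at the origin on the work surface; the furniture and walls round the work are solid. World frame = base frame: x ahead of the robot, y to its left, z up, the work surface at z = 0. Lengths are in m, angles in rad, forces in N, time in s.
With the tool pointing down it reaches from about 0.35 to 1 m from the base axis. Payload 7.1 kg.
Tool frame: the origin (TCP) lies on the centre line of the jaws, within the pads' length; the fingertips stand 25 mm ahead of it and the grasp point (between the pads) lies 6 mm ahead of it; z points along the fingers, y is the line along which they close (so a half turn about z gives the same grasp; the last joint's range is limited). The gripper opens to 85 mm and grips with 20 to 120 N. Pads are 22 mm wide; open, the fingers measure 114 mm over their backs; the gripper's body (76 mm by 85 mm) begins 54 mm behind the grasp point. The pads swing forward as they close: fully open they stand 13 mm farther back than shut.
Start: joints at [1.309, 0.423, 1.63, -0, 1.089, -0.019], TCP at [0.15, 0.607, 0.231] pointing down, gripper open.
Joint ranges: [-3, 3], [-0.9, 2.11], [0.09, 2.58], [-1.31, 4.45], [0.11, 2.69], [-2.54, 2.54]. Speed limits (rad/s): [2.39, 2.39, 3.01, 3.14, 3.14, 3.14].

### API

Orientations are given as a unit quaternion [x, y, z, w].
In Python, from workcell import r gives the robot as it stands.
- The arm moves only by the tool send_rows, never from a script. Its argument "plan" is text: rows parted by semicolons, each of 5 numbers parted by spaces: the shift along the tool's x, y, z scaled (see below), then the turn about the tool's z scaled (see below), then the opening, from -1 (shut) to 1 (fully open). In form: x y z roll fingers; .... A call has 1 to 10 rows; each row shifts and turns the commanded pose from where the row before left it, along the tool's axes as they then stand; what a row does not reach is not made up. The controller multiplies each number of a shift by 0.025 m and each number of a turn by 180 degrees. A row lasts 1/12 s, in which the tool goes at most 41.7 mm and 7.16 degrees, less where a joint would pass 70% of its speed; a pose out of reach is approached as far as the arm can. A call with a number of a shift or a turn outside -1 to 1 is refused whole. A call with a gripper value outside its range is refused whole. The fingers move at their own pace and stop on an object; "grip_force" is the grip in N (left out, the last holds). Time passes only in rows, so rows that do not move let the fingers close. It gives the time, the measured TCP pose, the force, the opening and the grip force at its end, in the units of the state.
- r.read_state(): the state, without advancing time (a new reading comes with each control period).
- r.read_camera(name): name is "scene" or "side" or "wrist"; returns a dict with "image" (400x640x3 uint8, red, green, blue), "fx", "fy", "cx", "cy" (pixels), "dist_coeffs" ([k1, k2, p1, p2, k3] as OpenCV has them; the pictures are not rectified), "rvec" (rotation vector, rad) and "tvec" (3), from world to camera coordinates, as OpenCV has them; the wrist camera has in their place "T_tool_cam" (4x4, takes a point from camera to tool coordinates, whose origin is the TCP and whose axes are the flange's). Camera axes: x right, y down, z forward; pixel columns grow to the right and rows downward; lengths in m; the calibration is good to about 2 mm. A picture is of the moment at which its call begins: read the wrist's pose just before it. There is no depth.
- r.finish_job(): hands the job in; it is judged then, once.
Trained networks look in a picture, given as the dict that the camera call returned (one of the last four; its "shot" number tells which), for a name from the list of things; names that differ only in an ending like _2 or _b are one class to them, and where a whole thing is asked for, a point or a joint stands for the part that bears it (a point fixed in the world has none). Each returns a list of dicts, best first, with "conf" (0 to 1); they miss things now and then, are a little off and sometimes report something else, mostly with a low value. They report only what shows in the picture. A call takes as long as a camera call.
- r.search_frame(name, picture): "box" ([left, top, right, bottom] in pixels, round what is visible of it).
- r.regions_of(name, picture): "mask" (400x640 bool, what is visible of it) and "box" ([left, top, right, bottom] in pixels, round what is visible of it).
The state is a dict: "t": time; "joint_pos": joint angles; "dq": joint speeds; "tau": joint torques, N m; "position": TCP position; "eef_rot": TCP orientation; "wrist_force": force on the tool from outside, world axes, zero at the start; "torque": the same for the moment, N m; "grip_width": opening from 0.0 (shut) to 1.0 (fully open); "gripper_force": force on a finger pad.
Only numpy, scipy, OpenCV 4.12 (cv2) and the standard library are available. Lean on these libraries where they do the work, as an engineer would, in place of code of your own. Each camera call takes 0.05 s, during which the arm holds its last target. There are 200 camera calls.

### The job

A rolling pin has dropped into the dough moulder and is lying under its covers. Switch the moulder off at its isolator first, by pushing the handle over from the robot's side to the far side, then take hold of the pin, tilt it and draw it out through the mouth without forcing it against the housing or shifting the other things on the counter. Finish while still holding the pin still in the gripper, all of it in the air at least 5 cm above the top of the moulder, and leave the isolator off.

Things in the scene. Friction and masses are not known exactly. Their poses are not given: they have to be found in the camera images.
- moulder: Metal dough moulder, a box fixed to the worktop. Origin on the worktop midway between its two rollers; z up, long axis its own y (roughly the robot's left). Outside x -80 to 80, y -170 to 145, top z 99 mm; a motor 45 mm long, 110 wide, 82 high beyond y -170. Walls 5 mm; inside free from y -165 to 140, inner floor z 6 mm. Two cover plates on top leave a mouth between them.
- mouth (a point): Centre of the open mouth, level with the top of the covers (z = 99 mm), 15 mm to the +y side of the moulder's origin. The mouth measures 160 mm along the moulder's y and 150 mm along its x: shorter than the pin, also corner to corner.
- long_cover_edge (a point): Middle of the mouth's -y edge, underside of the longer cover: y -65, z 95 mm in the moulder's frame. This cover reaches from y -170 to -65 and is 4 mm thick.
- short_cover_edge (a point): Middle of the mouth's +y edge, underside of the shorter cover: y 95, z 95 mm in the moulder's frame. This cover reaches from y 95 to 145 and is 4 mm thick.
- rollers (a point): Point midway between the two fixed steel rollers inside, level with their tops (z 30 mm). They lie along the moulder's x at y -55 and +55 mm, 24 mm thick; collars on them (18 mm radius, 36 mm apart) keep the pin from rolling away sideways.
- pin_center (a point): Centre of the rolling pin: plain wooden rod 240 mm long along its own y, 26 mm thick, tapering to 18 mm over the last 35 mm at each end, 0.1 to 0.2 kg, centre of mass in the middle. At the start it lies loose and level on the rollers, along the moulder's y, axis at z = 43 mm, both ends hidden under the covers.
- pin_left_end (a point): Tip of the pin at its +y end (120 mm from the centre), the end under the shorter cover (15 to 35 mm of the pin is covered).
- pin_right_end (a point): Tip of the pin at its -y end (120 mm from the centre), the end under the longer cover; 35 to 55 mm of free room lies beyond it inside the box.
- isolator: Fixed switch box, to the right or to the left of the moulder, 100 mm along its x, 50 mm along its y, 40 mm high, origin on the worktop under its middle; its x points roughly away from the robot, z up. Two ears along its x, up to 54 mm high, flank the handle.
- isolator_handle (a joint): Angle of the isolator's hinged handle, whose hinge lies along the box's y, 46 mm above the worktop over the box's middle. 0 = on, leaning 0.55 rad (32 deg) towards the robot (the box's -x); 1.10 = off, leaning as far the other way. It moves easily and falls over-centre to either stop once past upright (0.55).
- handle_grip (a point): Middle of the handle's black cross-bar, 75 mm from the hinge, 18 mm thick, 40 mm long along the box's y. At 0 it is 39 mm to the -x side of the box's middle and 110 mm above the worktop.
- jam_jar: Bystander, not to be disturbed: closed jam jar, 62 mm wide, 86 mm high; origin under its centre.
- honey_jar: Bystander, not to be disturbed: closed honey jar, 65 mm wide, 100 mm high; origin under its centre.
- service_bell: Bystander, not to be disturbed: domed counter bell, 80 mm wide, 60 mm high; origin under its centre.
- card_holder: Bystander, not to be disturbed: wooden card holder, 50x100x62 mm; origin under its centre.
- marker: Bystander, not to be disturbed: thick marker pen lying flat, 128 mm long; origin under its centre.
- lid_stack_1: Bystander, not to be disturbed: stack of cup lids, 80 mm wide, 34 mm high; origin under its centre.
- pin: The rolling pin itself: its origin is its centre (same as pin_center).

How it is judged:
On the way, in this order (a step that is already met when the one before it is completed fails the run):
1. the isolator is switched off while the pin still lies untouched in the moulder (value of joint isolator_handle above 1 rad and distance of pin_center from where it was at the start of the episode below 0.015 m), for 0.2 s.
2. the whole pin is out above the moulder, in the gripper (height (world z) of each of pin_left_end, pin_right_end above 0.149 m and contact force between the fingers and pin above 1 N), for 0.2 s.
At the end, for the whole second after the job is handed in: The isolator handle is at its far stop (above 1.0 rad), and the gripper holds the pin still (below 0.03 m/s and 0.3 rad/s, fingers pressing it with more than 1 N), both ends more than 149 mm above the worktop (50 mm above the moulder's top), the pin not touching the moulder (all of step 2 and value of joint isolator_handle above 1 rad and contact force between pin and moulder below 0.2 N and linear speed of pin below 0.03 m/s and angular speed of pin below 0.3 rad/s); the arm keeps its last pose, push and grip.
It fails at once if the pin is forced against the moulder (over 25 N) (contact force between pin and moulder above 25 N).
It fails at once if a bystander is shifted by more than 30 mm (distance of any of jam_jar, honey_jar, service_bell, card_holder, marker, lid_stack_1 from where it was at the start of the episode above 0.03 m).
It also fails if it takes over 51 s, if anything falls off the work surface, if the arm or the gripper's body presses on something with over 40 N, if the wrist force passes 120 N, or if a joint passes its speed limit or range.

## Working session

There is one attempt and no reset: what is moved stays moved. The work goes in short steps, Python scripts to look and compute and a tool call to move; the robot and the scene stay as the last step left them, time stands still between calls to the robot, and variables do not carry over. Pictures are saved under pics/ and viewed, at most 12 in all, crops included, and the job is handed in when it is done.

Besides the shell and the picture viewer there is one more tool, called after "Call:" by a JSON object that holds its "method" and its "body", one argument or row to a line. send_rows: Moves the arm, as the interface text tells. Its arguments: {"type":"object","properties":{"plan":{"type":"string"},"grip_force":{"type":"number"}},"required":["plan"]}

```bash
ls; mkdir -p pics
cat > h.py <<'E'
import numpy as np, cv2
from scipy.spatial.transform import Rotation as R
from workcell import r
def K(c): return np.array([[c["fx"],0,c["cx"]],[0,c["fy"],c["cy"]],[0,0,1.]])
def pose(c,s=None):
    "world->cam R,t"
    if "rvec" in c: return cv2.Rodrigues(np.array(c["rvec"],float))[0],np.array(c["tvec"],float).ravel()
    T=np.eye(4);T[:3,:3]=R.from_quat(s["eef_rot"]).as_matrix();T[:3,3]=s["position"]
    M=np.linalg.inv(T@np.array(c["T_tool_cam"]));return M[:3,:3],M[:3,3]
def toz(c,uv,z,s=None):
    A,t=pose(c,s);n=cv2.undistortPoints(np.array(uv,float).reshape(-1,1,2),K(c),np.array(c["dist_coeffs"],float)).reshape(-1,2)
    d=np.c_[n,np.ones(len(n))]@A;o=-A.T@t
    return o+d*((z-o[2])/d[:,2])[:,None]
def proj(c,P,s=None):
    A,t=pose(c,s);return cv2.projectPoints(np.array(P,float).reshape(-1,1,3),cv2.Rodrigues(A)[0],t,K(c),np.array(c["dist_coeffs"],float))[0].reshape(-1,2)
def save(c,n): cv2.imwrite("pics/"+n+".png",c["image"][...,::-1])
E
python3 - <<'E'
from h import *
s=r.read_state();print(s)
for n in ["scene","side"]:
    c=r.read_camera(n);save(c,n+"0");A,t=pose(c);print(n,-A.T@t)
    for k in ["moulder","isolator","handle_grip","pin","jam_jar","honey_jar","service_bell","card_holder","marker","lid_stack_1"]:
        print(k,[(np.round(d["box"]).tolist(),round(d["conf"],2)) for d in r.search_frame(k,c)[:2]])
E
```

```text
pics
{'t': 0.0, 'joint_pos': array([ 1.30900109e+00,  4.23837550e-01,  1.63071336e+00, -1.83427328e-05,
        1.08860454e+00, -1.89987706e-02]), 'dq': array([ 0.00242675,  0.00024292, -0.00109778,  0.00056062, -0.00128348,
       -0.00063811]), 'tau': array([-1.15034778e-03, -5.57370758e+01, -2.81738073e+01, -1.46595189e-04,
        7.12422829e-03,  3.80310567e-06]), 'position': array([0.15009473, 0.60613032, 0.22993857]), 'eef_rot': array([ 1.21096003e-01,  9.92640493e-01, -7.74846188e-04, -1.01303495e-04]), 'wrist_force': array([ 0.91236067,  0.13785741, -0.03521657]), 'torque': array([0.03000386, 0.02217519, 0.01476664]), 'gripper_force': 0.0, 'grip_width': 1.0002589289661954}
scene [-0.16433443 -0.75340675  1.08276673]
moulder [([278.0, 159.0, 379.0, 271.0], 0.68)]
isolator [([378.0, 262.0, 424.0, 303.0], 0.7)]
handle_grip [([384.0, 265.0, 404.0, 285.0], 0.44), ([412.0, 245.0, 445.0, 274.0], 0.4)]
pin [([305.0, 182.0, 331.0, 215.0], 0.53)]
jam_jar [([289.0, 134.0, 308.0, 164.0], 0.82)]
honey_jar [([265.0, 138.0, 287.0, 175.0], 0.8)]
service_bell [([225.0, 191.0, 251.0, 213.0], 
[... 285 characters left out ...]
3 -0.80640616  0.73163831]
moulder [([272.0, 168.0, 372.0, 292.0], 0.94)]
isolator [([351.0, 285.0, 407.0, 343.0], 0.69), ([302.0, 190.0, 321.0, 220.0], 0.28)]
handle_grip [([359.0, 283.0, 385.0, 321.0], 0.73)]
pin [([304.0, 191.0, 322.0, 218.0], 0.62)]
jam_jar [([304.0, 141.0, 326.0, 173.0], 0.95), ([273.0, 168.0, 371.0, 294.0], 0.53)]
honey_jar [([271.0, 145.0, 293.0, 177.0], 0.58), ([272.0, 169.0, 372.0, 292.0], 0.26)]
service_bell [([213.0, 187.0, 243.0, 211.0], 0.66)]
card_holder [([267.0, 280.0, 313.0, 337.0], 0.79), ([413.0, 281.0, 452.0, 318.0], 0.2)]
marker [([273.0, 345.0, 336.0, 379.0], 0.95)]
lid_stack_1 [([412.0, 281.0, 453.0, 318.0], 0.76), ([272.0, 343.0, 338.0, 379.0], 0.65)]
```

Run:
```python
import cv2,numpy as np
a=cv2.imread("pics/scene0.png")[120:360,200:470];b=cv2.imread("pics/side0.png")[130:390,200:470]
a=cv2.resize(a,None,fx=1.45,fy=2.2*0+1.45);b=cv2.resize(b,None,fx=1.45,fy=1.45)
a=cv2.copyMakeBorder(a,0,b.shape[0]-a.shape[0],0,0,cv2.BORDER_CONSTANT)
cv2.imwrite("pics/both.png",np.hstack([a,b]))
```

```text
(no output)
```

View pics/both.png

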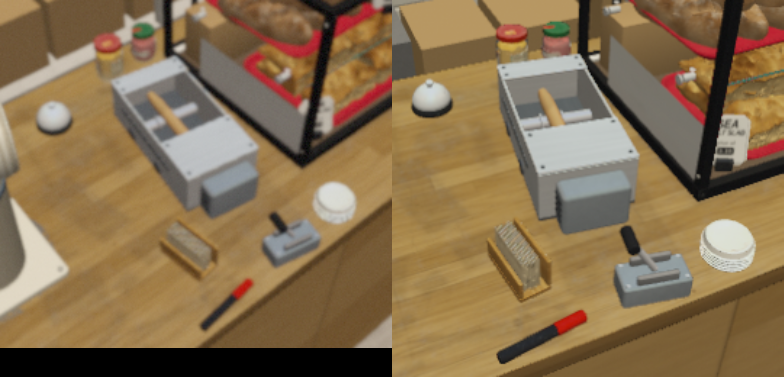

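Run:
```python
from h import *
from scipy.optimize import least_squares
cs={n:r.read_camera(n) for n in ["scene","side"]}
# two-view triangulation-ish: box-centre of handle, isolators, bystanders
def tri(uv1,uv2):
    o=[];D=[]
    for n,uv in zip(cs,(uv1,uv2)):
        p0=toz(cs[n],[uv],0.)[0];p1=toz(cs[n],[uv],.1)[0];o.append(p0);D.append((p1-p0)/np.linalg.norm(p1-p0))
    f=lambda k:(o[0]+k[0]*D[0]-o[1]-k[1]*D[1])
    k=least_squares(f,[0,0]).x;return (o[0]+k[0]*D[0]+o[1]+k[1]*D[1])/2,np.linalg.norm(f(k))
for nm in ["handle_grip","isolator","jam_jar","honey_jar","service_bell","card_holder","marker","lid_stack_1","pin"]:
    q=[]
    for n in cs:
        d=r.regions_of(nm,cs[n])[0];b=d["box"];q.append(((b[0]+b[2])/2,(b[1]+b[3])/2))
    p,e=tri(*q);print(nm,p.round(3),round(e,4))
# moulder: fit x,y,yaw by silhouette hull of box+motor vs mask box in both
for n in cs:
    d=r.regions_of("moulder",cs[n])[0];m=d["mask"].astype(np.uint8);print(n,d["conf"],m.sum(),d["box"])
    np.save("pics/m_"+n,m)
corn=np.array([[x,y,z] for x in(-.08,.08) for y in(-.17,.145) for z in(0,.099)]+[[x,y,z] for x in(-.055,.055) for y in(-.215,-.17) for z in(0,.082)])
def W(p): return np.c_[corn[:,:2]@np.array([[np.cos(p[2]),np.sin(p[2])],[-np.sin(p[2]),np.cos(p[2])]])+p[:2],corn[:,2]]
def cost(p):
    c=0
    for n in cs:
        m=np.load(f"pics/m_{n}.npy");h=np.zeros_like(m)
        P=W(p)
        for Q in(P[:8],P[8:]): cv2.fillConvexPoly(h,cv2.convexHull((proj(cs[n],Q)*16).astype(np.int32)),1,shift=4)
        c+=1-(h&m).sum()/(h|m).sum()
    return c
from scipy.optimize import differential_evolution as DE
c=toz(cs["scene"],[[328,215]],.05)[0];print(c)
q=DE(cost,[(c[0]-.1,c[0]+.1),(c[1]-.1,c[1]+.1),(-.6,.6)],seed=1,maxiter=60);print(q.x,q.fun)
```

```text
handle_grip [ 0.446 -0.295  0.052] 0.0061
isolator [ 0.453 -0.315  0.043] 0.0009
jam_jar [0.587 0.317 0.03 ] 0.0008
honey_jar [0.47  0.279 0.071] 0.0044
service_bell [0.291 0.233 0.017] 0.0044
card_holder [ 0.23  -0.377  0.342] 0.1301
marker [ 0.291 -0.326 -0.01 ] 0.0002
lid_stack_1 [ 0.247 -0.505  0.477] 0.0279
pin [0.455 0.042 0.073] 0.006
scene 0.61 6584 [278.4, 156.3, 378.7, 272.8]Traceback (most recent call last):
  File "<stdin>", line 18, in <module>
IndexError: list index out of range
```

The moulder is central, with its mouth towards +y and the pin visible. A display case stands close on its +x side. The isolator is at the lower right, with lids beside it and the card holder nearby.

```bash
cat > fit.py <<'E'
from h import *
from scipy.optimize import differential_evolution as DE
corn=np.array([[x,y,z] for x in(-.08,.08) for y in(-.17,.145) for z in(0,.099)]+[[x,y,z] for x in(-.055,.055) for y in(-.215,-.17) for z in(0,.082)])
def W(p,corn=corn): return np.c_[corn[:,:2]@np.array([[np.cos(p[2]),np.sin(p[2])],[-np.sin(p[2]),np.cos(p[2])]])+p[:2],corn[:,2]]
def fit(obs,groups,b):
    def cost(p):
        c=0
        for cam,m in obs:
            h=np.zeros_like(m)
            for g in groups: cv2.fillConvexPoly(h,cv2.convexHull((proj(cam,W(p,g))*16).astype(np.int32)),1,shift=4)
            c+=1-(h&m).sum()/(h|m).sum()
        return c/len(obs)
    q=DE(cost,b,seed=1,maxiter=50,tol=1e-4);return q.x,q.fun
E
python3 - <<'E'
from fit import *
obs={"moulder":[],"isolator":[]};cs={}
for n in ["scene","side"]:
    c=r.read_camera(n);cs[n]=c
    for k in obs:
        d=r.regions_of(k,c)
        print(n,k,[(x["conf"],x["box"]) for x in d[:2]])
        if d and d[0]["conf"]>.4: obs[k].append((c,d[0]["mask"].astype(np.uint8)))
pm,f=fit(obs["moulder"],[corn[:8],corn[8:]],[(.3,.6),(-.12,.18),(-.6,.6)]);print("moulder",pm.round(4),f)
bx=np.array([[x,y,z] for x in(-.05,.05) for y in(-.025,.025) for z in(0,.04)])
hd=np.array([[-.039+a,y,.11+b] for a in(-.009,.009) for y in(-.02,.02) for b in(-.009,.009)])
st=np.array([[-.039,y,.11] for y in(-.005,.005)]+[[0,y,.046] for y in (-.005,.005)])
pi,f=fit(obs["isolator"],[bx,hd,st],[(.35,.6),(-.45,-.2),(-.6,.6)]);print("iso",pi.round(4),f)
tiles=[]
for n,c in cs.items():
    im=c["image"][...,::-1].copy();im=cv2.resize(im[130:380,220:460],None,fx=1.6,fy=1.6)
    for P,col in((W(pm),(0,0,255)),(W(pi,np.r_[bx,hd]),(0,200,0))):
        for u in proj(c,P): cv2.circle(im,tuple(int(v) for v in ((u-[220,130])*1.6)),2,col,-1)
    tiles.append(im)
cv2.imwrite("pics/fit.png",np.hstack(tiles))
E
```

```text
scene moulder [(0.8, [276.4, 159.0, 378.3, 269.2])]
scene isolator [(0.6, [378.6, 262.7, 423.5, 303.5])]
side moulder [(0.81, [271.7, 165.6, 371.7, 291.1])]
side isolator [(0.7, [351.8, 284.1, 403.3, 343.3]), (0.3, [274.3, 167.6, 371.8, 290.0])]
moulder [ 0.4658  0.03   -0.1394] 0.08056402373382199
iso [ 0.4554 -0.3184 -0.1276] 0.13288055613092314
```

View pics/fit.png

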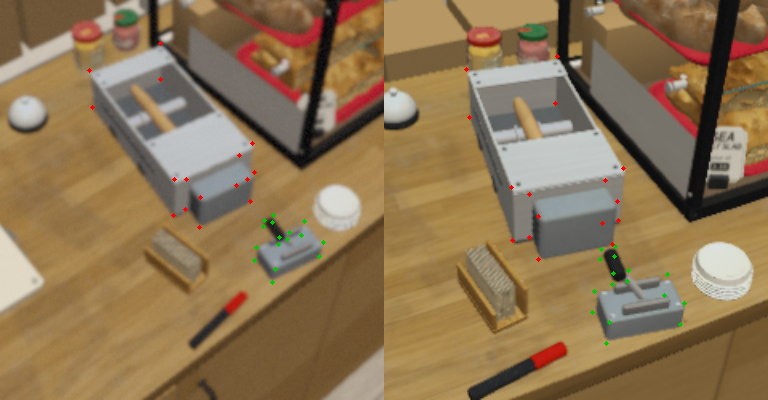

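Call:
{"method": "send_rows", "body": {
  "plan": "0 0 -0.2 0.039 -1;0 0 -0.2 0.039 -1;0 0 -0.2 0.039 -1;0 0 -0.2 0.039 -1;0 0 -0.2 0.039 -1;0 0 -0.2 0.039 -1;0 0 -0.2 0.039 -1;0 0 -0.2 0.039 -1;0 0 -0.2 0.039 -1;0 0 -0.2 0.039 -1"
}}

```text
t: 3.33
position: [0.1502, 0.6066, 0.281]
eef_rot: [0.672, 0.74, -0.0, 0.0]
wrist_force: [0.0, -0.1, -1.2]
grip_width: 0.002
gripper_force: 0.0
```

Call:
{"method": "send_rows", "body": {
  "plan": "0 0 0 0.039 -1;0 0 0 0.038 -1;0 0 0 0 -1"
}}

```text
t: 3.58
position: [0.1503, 0.6067, 0.2809]
eef_rot: [0.756, 0.655, 0.0, -0.0]
wrist_force: [-0.2, 1.3, -0.7]
grip_width: 0.004
gripper_force: 0.0
```

```bash
cat > go.py <<'E'
from h import *
PM=np.array([.4658,.03,-.1394]);PI=np.array([.4554,-.3184,-.1276])
def w(p,v): a=p[2];c,s=np.cos(a),np.sin(a);return np.array([p[0]+c*v[0]-s*v[1],p[1]+s*v[0]+c*v[1],v[2]])
def units(P,s=None):
    s=s or r.read_state();M=R.from_quat(s["eef_rot"]).as_matrix()
    return ((np.array(P)-s["position"])@M/.025).round(2)
def loc(p,s): d=s["position"][:2]-p[:2];c,q=np.cos(p[2]),np.sin(p[2]);return np.array([c*d[0]+q*d[1],-q*d[0]+c*d[1],s["position"][2]]).round(4)
def st():
    s=r.read_state();M=R.from_quat(s["eef_rot"]).as_matrix();print("t",round(s["t"],2),"pos",s["position"].round(4),"xang",np.arctan2(M[1,0],M[0,0]).round(4),"F",np.round(s["wrist_force"],1),"grip",round(s["grip_width"],3),round(s["gripper_force"],1));return s
E
python3 - <<'E'
from go import *
s=st();print(s["joint_pos"].round(2))
c=r.read_camera("scene");print("case corner",toz(c,[[410,230]],0))
A=w(PI,[-.10,0,.28]);print("via",units([.38,.25,.28]),"to A",A,units(A))
E
```

```text
t 3.58 pos [0.1503 0.6067 0.2809] xang 1.4275 F [-0.2  1.3 -0.7] grip 0.004 0.0
[ 1.31  0.37  1.58 -0.    1.18  1.45]
case corner [[ 0.63778472 -0.18092778  0.        ]]
via [-12.88  11.05   0.03] to A [ 0.35621298 -0.3056746   0.28      ] [-3.503e+01  1.314e+01  3.000e-02]
```

Call:
{"method": "send_rows", "body": {
  "plan": "-1 0.85 0 0 -1;-1 0.85 0 0 -1;-1 0.85 0 0 -1;-1 0.85 0 0 -1;-1 0.85 0 0 -1;-1 0.85 0 0 -1;-1 0.85 0 0 -1;-1 0.85 0 0 -1;-1 0.85 0 0 -1;-1 0.85 0 0 -1"
}}

```text
t: 4.47
position: [0.3266, 0.3282, 0.2808]
eef_rot: [0.753, 0.658, 0.0, 0.0]
wrist_force: [0.5, 0.4, -0.6]
grip_width: 0.002
gripper_force: 0.0
```

Call:
{"method": "send_rows", "body": {
  "plan": "-1 0.85 0 0 -1;-1 0.85 0 0 -1;-1 0.85 0 0 -1;-1 0.1 0 0 -1;-1 0.1 0 0 -1;-1 0.1 0 0 -1;-1 0.1 0 0 -1;-1 0.1 0 0 -1;-1 0.1 0 0 -1;-1 0.1 0 0 -1"
}}

```text
t: 5.3
position: [0.3716, 0.0696, 0.2809]
eef_rot: [0.753, 0.658, 0.0, 0.0]
wrist_force: [0.1, 0.3, 0.1]
grip_width: -0.004
gripper_force: 0.0
```

Call:
{"method": "send_rows", "body": {
  "plan": "-1 0.1 0 0 -1;-1 0.1 0 0 -1;-1 0.1 0 0 -1;-1 0.1 0 0 -1;-1 0.1 0 0 -1;-1 0.1 0 0 -1;-1 0.1 0 0 -1;-1 0.1 0 0 -1;-1 0.1 0 0 -1;0 0 0 0 -1"
}}

```text
t: 6.13
position: [0.3631, -0.1584, 0.2811]
eef_rot: [0.754, 0.657, -0.0, 0.001]
wrist_force: [0.2, 0.9, 0.0]
grip_width: 0.002
gripper_force: 0.0
```

Run:
```python
from go import *
s=st()
c=r.read_camera("wrist")
for k in ["handle_grip","isolator"]:
    for d in r.regions_of(k,c)[:1]:
        b=d["box"];print(k,d["conf"],b,toz(c,[[(b[0]+b[2])/2,(b[1]+b[3])/2]],.11,s))
print("expect",w(PI,[-.039,0,.11]),proj(c,w(PI,[-.039,0,.11]),s))
print("to low A",units(w(PI,[-.10,0,.12]),s),"B",units(w(PI,[.015,0,.12]),s))
save(c,"wr1")
```

```text
t 6.13 pos [ 0.3631 -0.1584  0.2811] xang 1.4333 F [0.2 0.9 0. ] grip 0.002 0.0
handle_grip 0.58 [383.3, 277.3, 416.7, 319.8] [[ 0.42593401 -0.29593612  0.11      ]]
isolator 0.94 [366.4, 246.2, 452.1, 321.2] [[ 0.43639076 -0.27966047  0.11      ]]
expect [ 0.41671706 -0.31343709  0.11      ] [[392.27289131 313.74132918]]
to low A [-5.86  0.53  6.45] B [-5.82  5.13  6.46]
```

View pics/wr1.png

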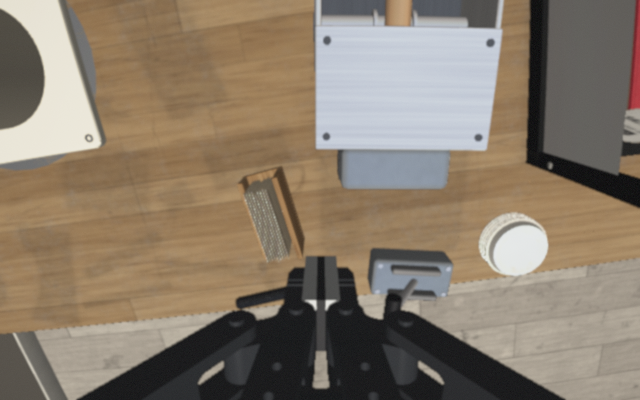

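Call:
{"method": "send_rows", "body": {
  "plan": "-0.98 0.09 0 0 -1;-0.98 0.09 0 0 -1;-0.98 0.09 0 0 -1;-0.98 0.09 0 0 -1;-0.98 0.09 0 0 -1;-0.98 0.09 0 0 -1;0 0 1 0 -1;0 0 1 0 -1;0 0 1 0 -1;0 0 1 0 -1"
}}

```text
t: 7.12
position: [0.3563, -0.3017, 0.1799]
eef_rot: [0.754, 0.657, 0.0, 0.0]
wrist_force: [0.5, 0.6, -0.9]
grip_width: 0.0
gripper_force: 0.0
```

Call:
{"method": "send_rows", "body": {
  "plan": "0 0 1 0 -1;0 0 1 0 -1;0 0 0.4 0 -1;0 0 0 0 -1;0 0.5 0 0 -1;0 0.5 0 0 -1;0 0.5 0 0 -1;0 0.5 0 0 -1;0 0.5 0 0 -1"
}}

```text
t: 7.87
position: [0.4202, -0.3119, 0.1218]
eef_rot: [0.754, 0.656, 0.0, 0.001]
wrist_force: [0.3, -0.4, 0.2]
grip_width: 0.001
gripper_force: 0.0
```

Call:
{"method": "send_rows", "body": {
  "plan": "0 0.5 0 0 -1;0 0.5 0 0 -1;0 0.5 0 0 -1;0 0.5 0 0 -1;0 0.2 0 0 -1;0 0 0 0 -1"
}}

```text
t: 8.37
position: [0.4736, -0.3192, 0.1207]
eef_rot: [0.754, 0.657, 0.0, 0.0]
wrist_force: [0.7, -0.1, -0.6]
grip_width: -0.0
gripper_force: 0.0
```

Run:
```python
from go import *
s=st();print(loc(PI,s))
c=r.read_camera("side");im=cv2.resize(c["image"][250:370,300:460,::-1],None,fx=3,fy=3);cv2.imwrite("pics/iso1.png",im)
```

```text
t 8.37 pos [ 0.4736 -0.3192  0.1207] xang 1.4324 F [ 0.7 -0.1 -0.6] grip -0.0 0.0
[0.0182 0.0015 0.1207]
```

View pics/iso1.png

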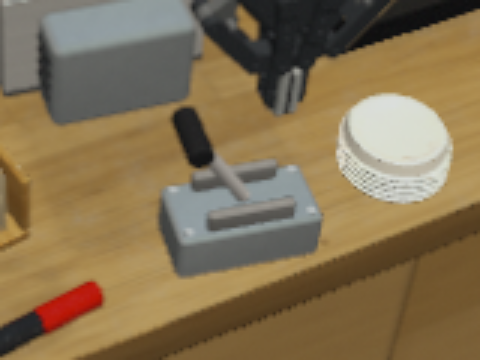

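Run:
```python
from go import *
s=st();c=r.read_camera("side");e=r.read_camera("scene")
M=R.from_quat(s["eef_rot"]).as_matrix();tip=s["position"]+M[:,2]*.025
print("tip proj side",proj(c,tip),"scene",proj(e,tip))
print("grip exp side",proj(c,w(PI,[-.039,0,.11])), "hinge-box top corners",proj(c,[w(PI,[x,y,.04]) for x in(-.05,.05) for y in(-.025,.025)]).round(0).tolist())
im=cv2.resize(e["image"][220:320,350:470,::-1],None,fx=4,fy=4);cv2.imwrite("pics/iso2.png",im)
```

```text
t 8.42 pos [ 0.4725 -0.3188  0.1205] xang 1.4322 F [ 0.3 -0.1 -1. ] grip -0.006 0.0
tip proj side [[390.28636205 294.25387638]] scene [[408.8910936  267.25931919]]
grip exp side [[364.00134805 295.69821818]] hinge-box top corners [[361.0, 331.0], [352.0, 312.0], [408.0, 320.0], [397.0, 302.0]]
```

View pics/iso2.png

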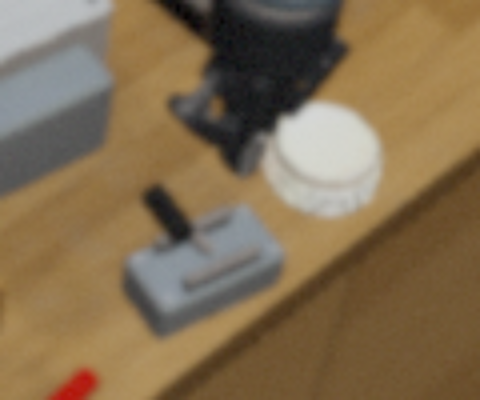

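```bash
cat >> go.py <<'E'
def tri(obs):
    "obs: list of (cam,uv[,state])"
    from scipy.optimize import least_squares
    return least_squares(lambda P:np.concatenate([proj(o[0],P,*o[2:])[0]-o[1] for o in obs]),[.45,-.2,.1])
E
python3 - <<'E'
from go import *
c=r.read_camera("side");e=r.read_camera("scene")
for nm,a,b in[("bar",(364.3,295.3),(392,273.7)),("tip",(395,286),(410.5,262)),("bar far end",(361.5,287),(388.5,268)),("bar near",(367,304),(396,279.5)),("stalk base",(381,315),(402,282.5)),("boxtop near-left",(358,327),(391,301)),("boxtop far-left",(354,313),(382,286)),("boxtop far-right",(397,306),(409,272)),("top near-right",(406,321),(420,286))]:
    q=tri([(c,a),(e,b)]);print(nm,q.x.round(4),q.fun.round(1))
print(proj(e,w(PI,[-.039,0,.11])))
E
```

```text
bar [ 0.4184 -0.311   0.1073] [-0.2  0.2  0.2 -0.4]
tip [ 0.4833 -0.314   0.1075] [-0.5  0.6  0.6 -0.9]
bar far end [ 0.4199 -0.2961  0.1146] [-0.3  0.3  0.3 -0.4]
bar near [ 0.4154 -0.3284  0.1029] [-0.   0.1  0.  -0.1]
stalk base [ 0.4579 -0.3184  0.0414] [-0.1  0.2  0.1 -0.2]
boxtop near-left [ 0.3842 -0.3511  0.0738] [-1.2  1.6  1.2 -2.4]
boxtop far-left [ 0.4105 -0.2925  0.041 ] [-0.4  0.4  0.3 -0.7]
boxtop far-right [ 0.5104 -0.2974  0.0221] [-0.3  0.3  0.3 -0.5]
top near-right [ 0.4893 -0.3562  0.0467] [-1.1  1.2  1.1 -1.8]
[[392.52228537 273.65478706]]
```

The bar sits where I expected it (0.418, -0.311, 0.107). The fingers are beyond it, though, with their tips at about z 0.108, so they seem to have slid over the bar. I'll go back over it and push again lower down, in stages.

Call:
{"method": "send_rows", "body": {
  "plan": "0 0 -1 0 -1;0 0 -1 0 -1;0 0 -1 0 -1;0 -1 0 0 -1;0 -1 0 0 -1;0 -1 0 0 -1;0 -1 0 0 -1;0 -0.6 0 0 -1;0 0 1 0 -1;0 0 1 0 -1"
}}

```text
t: 9.45
position: [0.3579, -0.3037, 0.1467]
eef_rot: [0.755, 0.656, 0.0, 0.002]
wrist_force: [-0.2, 0.3, -0.1]
grip_width: -0.0
gripper_force: 0.0
```

Call:
{"method": "send_rows", "body": {
  "plan": "0 0 1 0 -1;0 0 1 0 -1;0 0 0.1 0 -1;0 0 0 0 -1;0 0.5 0 0 -1;0 0.5 0 0 -1;0 0.5 0 0 -1;0 0.5 0 0 -1;0 0 0 0 -1"
}}

```text
t: 10.2
position: [0.4118, -0.3113, 0.0945]
eef_rot: [0.754, 0.657, 0.001, 0.002]
wrist_force: [-0.4, -0.1, 0.2]
grip_width: -0.0
gripper_force: 0.0
```

Run:
```python
from go import *
s=st();print(loc(PI,s))
c=r.read_camera("side");e=r.read_camera("scene")
im=cv2.resize(c["image"][250:350,320:440,::-1],None,fx=3,fy=3);im2=cv2.resize(e["image"][220:320,350:470,::-1],None,fx=3,fy=3)
cv2.imwrite("pics/iso3.png",np.hstack([im,im2]))
```

```text
t 10.2 pos [ 0.4118 -0.3113  0.0945] xang 1.433 F [-0.4 -0.1  0.2] grip -0.0 0.0
[-0.0441  0.0015  0.0945]
```

View pics/iso3.png

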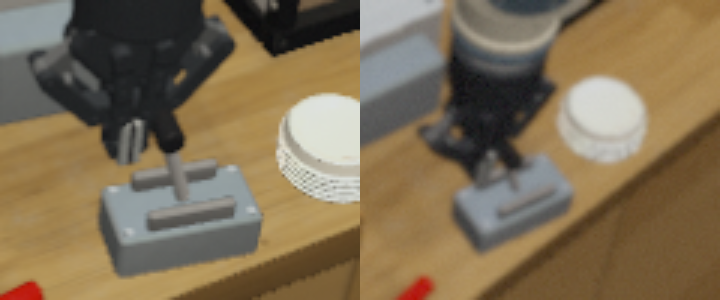

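The side view shows the fingertips left of the bar, with the handle pushed almost upright. I'll carry on pushing.

Call:
{"method": "send_rows", "body": {
  "plan": "0 0.5 0 0 -1;0 0.5 0 0 -1;0 0.5 0 0 -1;0 0.5 0 0 -1;0 0.5 0 0 -1;0 0 0 0 -1;0 -0.4 0 0 -1;0 0 0 0 -1"
}}

```text
t: 10.97
position: [0.458, -0.3164, 0.0927]
eef_rot: [0.755, 0.656, -0.0, -0.001]
wrist_force: [-1.2, 0.9, 0.1]
grip_width: -0.002
gripper_force: 0.0
```

Run:
```python
from go import *
s=st();print(loc(PI,s))
c=r.read_camera("side");e=r.read_camera("scene")
im=cv2.resize(c["image"][250:350,320:440,::-1],None,fx=3,fy=3);im2=cv2.resize(e["image"][220:320,350:470,::-1],None,fx=3,fy=3)
cv2.imwrite("pics/iso4.png",np.hstack([im,im2]))
```

```text
t 10.97 pos [ 0.458  -0.3164  0.0927] xang 1.4318 F [-1.2  0.9  0.1] grip -0.002 0.0
[0.0024 0.0023 0.0927]
```

View pics/iso4.png

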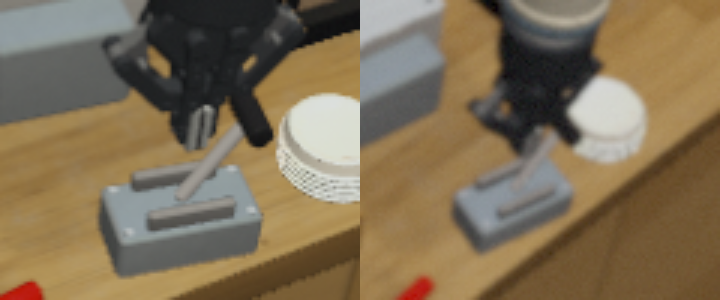

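The handle is now leaning to the far side, so the isolator is off. Next I'll move above the moulder.

Run:
```python
from go import *
s=st();c=r.read_camera("side")
a=toz(c,[[386.7,299]],0)[0];b=toz(c,[[386.7,299]],.1)[0];k=(s["position"][1]-a[1])/(b-a)[1];print("tip at y",a+k*(b-a))
print(units(w(PM,[0,-.02,.27]),s))
```

```text
t 11.07 pos [ 0.459  -0.3169  0.0931] xang 1.4311 F [-0.3  0.9 -0.4] grip -0.002 0.0
tip at y [ 0.46719521 -0.3169491   0.0826295 ]
[12.98 -1.66 -7.07]
```

Call:
{"method": "send_rows", "body": {
  "plan": "0 0 -1 0 -1;0 0 -1 0 -1;0 0 -1 0 -1;0 0 -1 0 -1;0 0 -1 0 0;0 0 -1 0 0;0 0 -1 0 0;0 0 0 0 0"
}}

```text
t: 11.78
position: [0.462, -0.3189, 0.2737]
eef_rot: [0.755, 0.656, 0.001, 0.004]
wrist_force: [1.7, -0.3, 0.2]
grip_width: 0.501
gripper_force: 0.0
```

Call:
{"method": "send_rows", "body": {
  "plan": "1 -0.2 0 0 0.2;1 -0.2 0 0 0.2;1 -0.2 0 0 0.2;1 -0.2 0 0 0.2;1 -0.2 0 0 0.2;1 -0.2 0 0 0.2;1 -0.2 0 0 0.2;1 -0.2 0 0 0.2;1 0 0 0 0.2;1 0 0 0 0.2"
}}

```text
t: 12.62
position: [0.4544, -0.063, 0.268]
eef_rot: [0.755, 0.656, 0.0, 0.0]
wrist_force: [0.5, -0.1, -0.0]
grip_width: 0.602
gripper_force: 0.0
```

Call:
{"method": "send_rows", "body": {
  "plan": "1 0 0 0 0.2;0 0 0 0 0.2;0 0 0 0 0.2"
}}

```text
t: 12.87
position: [0.4582, -0.0385, 0.268]
eef_rot: [0.754, 0.657, -0.0, 0.0]
wrist_force: [0.2, -1.0, 0.0]
grip_width: 0.599
gripper_force: 0.0
```

Run:
```python
from go import *
s=st();print(loc(PM,s))
c=r.read_camera("wrist")
im=c["image"][...,::-1].copy()
M=lambda *v:w(PM,v)
for P in [M(-.075,-.065,.099),M(.075,-.065,.099),M(-.075,.095,.099),M(.075,.095,.099),M(0,.015,.043),M(0,-.055,.03),M(0,.055,.03),M(0,.095,.043)]:
    u=proj(c,P,s)[0];cv2.circle(im,(int(u[0]),int(u[1])),3,(0,0,255),-1)
d=r.regions_of("pin",c)
for x in d[:2]: print(x["conf"],x["box"])
if d:
    m=d[0]["mask"];ys,xs=np.nonzero(m);l=[]
    for y in np.unique(ys)[::6]: l.append([xs[ys==y].mean(),y])
    P=toz(c,l,.043,s);cs,sn=np.cos(PM[2]),np.sin(PM[2]);D=P[:,:2]-PM[:2];L=np.c_[cs*D[:,0]+sn*D[:,1],-sn*D[:,0]+cs*D[:,1]]
    print("pin axis in moulder frame",L.round(4)[::4].tolist())
cv2.imwrite("pics/wr2.png",im)
```

```text
t 12.87 pos [ 0.4582 -0.0385  0.268 ] xang 1.434 F [ 0.2 -1.   0. ] grip 0.599 0.0
[ 0.002  -0.0689  0.268 ]
0.59 [307.7, 3.1, 331.8, 179.1]
pin axis in moulder frame [[-0.002, 0.0895], [-0.002, 0.0687], [-0.0015, 0.0474], [-0.001, 0.0254], [-0.0015, 0.0026], [-0.002, -0.021], [-0.0009, -0.0454], [-0.0004, -0.0709]]
```

View pics/wr2.png

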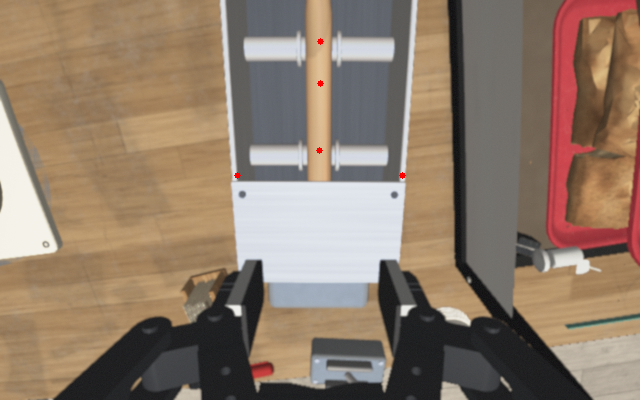

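The projected points agree with the picture to within about 5 mm. The mouth edge and rollers are that much further towards -y, and the pin lies at x about -1.5 mm. I'll move forward to measure the left taper, which tells me how much of the pin is covered.

Call:
{"method": "send_rows", "body": {
  "plan": "0.8 -0.05 0 0 0.8;0.8 -0.05 0 0 0.8;0.8 -0.04 0 0 0.8;0 0 0 0 0.8;0 0 0 0 0.8"
}}

```text
t: 13.38
position: [0.4632, 0.0201, 0.2681]
eef_rot: [0.754, 0.656, -0.0, 0.0]
wrist_force: [0.4, -0.1, 0.8]
grip_width: 0.9
gripper_force: 0.0
```

Run:
```python
from go import *
s=st();print(loc(PM,s))
c=r.read_camera("wrist");save(c,"wr3")
d=r.regions_of("pin",c)
print([(x["conf"],x["box"]) for x in d[:2]])
cs,sn=np.cos(PM[2]),np.sin(PM[2])
def L(uv):
    D=toz(c,uv,.043,s)[:,:2]-PM[:2];return np.c_[cs*D[:,0]+sn*D[:,1],-sn*D[:,0]+cs*D[:,1]]
ys,xs=np.nonzero(d[0]["mask"])
for y in np.unique(ys)[::5]:
    x=xs[ys==y];a=L([[x.min()-.5,y],[x.max()+.5,y]]);print(y,a.mean(0).round(4),"w",(a[1,0]-a[0,0]).round(4))
print("aim",units(w(PM,[-.0015,.02,.048]),s))
```

```text
t 13.38 pos [0.4632 0.0201 0.2681] xang 1.4322 F [ 0.4 -0.1  0.8] grip 0.9 0.0
[-0.0012 -0.0101  0.2681]
[(0.86, [310.9, 65.1, 333.0, 235.9])]
64 [-0.004   0.0914] w 0.0127
69 [-0.0026  0.0868] w 0.0235
74 [-0.0021  0.0822] w 0.0246
79 [-0.0021  0.0775] w 0.0266
84 [-0.0016  0.0728] w 0.0257
89 [-0.0016  0.068 ] w 0.0258
94 [-0.0015  0.0632] w 0.0259
99 [-0.0015  0.0584] w 0.026
104 [-0.0015  0.0535] w 0.0261
109 [-0.002   0.0486] w 0.0252
114 [-0.002   0.0437] w 0.0253
119 [-0.002   0.0387] w 0.0254
124 [-0.002   0.0337] w 0.0255
129 [-0.002   0.0286] w 0.0256
134 [-0.0015  0.0235] w 0.0247
139 [-0.0015  0.0184] w 0.0248
144 [-0.0015  0.0132] w 0.0249
149 [-0.0015  0.008 ] w 0.025
154 [-0.0015  0.0027] w 0.0251
159 [-0.0014 -0.0026] w 0.0252
164 [-0.0014 -0.0079] w 0.0254
169 [-0.0014 -0.0133] w 0.0255
174 [-0.0014 -0.0188] w 0.0256
179 [-0.0014 -0.0243] w 0.0257
184 [-0.0014 -0.0298] w 0.0258
189 [-0.0014 -0.0354] w 0.0259
194 [-0.0019 -0.041 ] w 0.025
199 [-0.0019 -0.0467] w 0.0251
204 [-0.0014 -0.0525] w 0.0263
209 [-0.0008 -0.0583] w 0.0253
214 [-0.0008 -0.0641] w 0.0254
219 [-0.0008 -0.0701] w 0.0256
224 [-0.0008 -0.076 ] w 0.0257
229 [-0.0008 -0.0821] w 0.0258
234 [-0.0013 -0.0882] w 0.0248
239 [-0.0047 -0.0943] w 0.0136
aim [ 1.21 -0.01  8.8 ]
```

View pics/wr3.png

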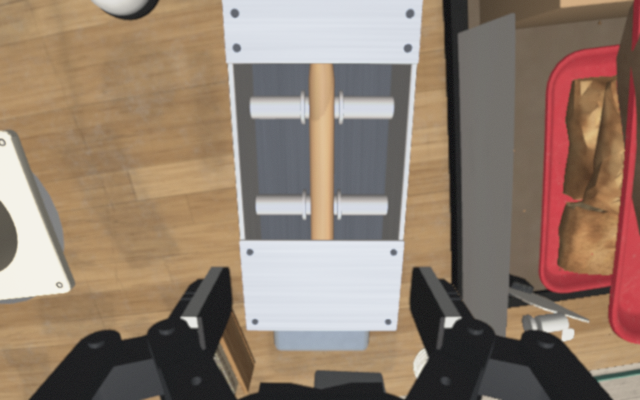

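The mouth runs from row 64 to row 240. The taper begins near y 80 to 85, so about 25 mm of the left end is covered, and a 35 mm slide should free it while leaving about 10 mm at the right wall. Descending to grasp.

Call:
{"method": "send_rows", "body": {
  "plan": "0.6 0 0 0 0.8;0.6 0 0 0 0.8;0 0 1 0 0.8;0 0 1 0 0.8;0 0 1 0 0.8;0 0 1 0 0.8;0 0 1 0 0.8;0 0 1 0 0.6;0 0 0.7 0 0.6;0 0 0.7 0 0.6",
  "grip_force": 20
}}

```text
t: 14.32
position: [0.4671, 0.049, 0.082]
eef_rot: [0.755, 0.656, -0.0, -0.0]
wrist_force: [-0.1, 0.1, 0.1]
grip_width: 0.8
gripper_force: 0.0
```

Call:
{"method": "send_rows", "body": {
  "plan": "0 0 0.5 0 0.5;0 0 0.5 0 0.4;0 0 0.4 0 0.3;0 0 0 0 0;0 0 0 0 -0.3;0 0 0 0 -0.6;0 0 0 0 -1;0 0 0 0 -1;0 0 0 0 -1"
}}

```text
t: 15.07
position: [0.4678, 0.0503, 0.0488]
eef_rot: [0.755, 0.656, 0.0, 0.0]
wrist_force: [0.3, -0.5, -0.1]
grip_width: 0.24
gripper_force: 16.5
```

Run:
```python
from go import *
s=st();print(loc(PM,s))
```

```text
t 15.07 pos [0.4678 0.0503 0.0488] xang 1.4318 F [ 0.3 -0.5 -0.1] grip 0.24 16.5
[-0.0008  0.0204  0.0488]
```

Call:
{"method": "send_rows", "body": {
  "plan": "0 0 0 0 -1;0 0 0 0 -1;-0.1 0 0 0 -1;-0.1 0 0 0 -1;-0.1 0 0 0 -1;-0.1 0 0 0 -1;0 0 0 0 -1"
}}

```text
t: 15.65
position: [0.4662, 0.0398, 0.0484]
eef_rot: [0.755, 0.656, 0.0, 0.0]
wrist_force: [0.2, -2.6, 5.7]
grip_width: 0.236
gripper_force: 18.6
```

Run:
```python
from go import *
s=st();print(loc(PM,s))
```

```text
t 15.65 pos [0.4662 0.0398 0.0484] xang 1.4317 F [ 0.2 -2.6  5.7] grip 0.236 18.6
[-0.001   0.0097  0.0484]
```

The grip width is 20 mm where the pin is 26 mm thick, and there is an upward force, so the pads are probably biting above the pin's axis. I'll regrip lower.

Call:
{"method": "send_rows", "body": {
  "plan": "0 0 0 0 0;0 0 0 0 0;0 0 0.15 0 0;0 0 0.15 0 0;0 0 0 0 -1;0 0 0 0 -1;0 0 0 0 -1;0 0 0 0 -1;0 0 0 0 -1;0 0 0 0 -1"
}}

```text
t: 16.48
position: [0.466, 0.0404, 0.0407]
eef_rot: [0.755, 0.656, 0.0, 0.0]
wrist_force: [-0.4, 0.5, -0.4]
grip_width: 0.295
gripper_force: 21.6
```

Run:
```python
from go import *
s=st();print(loc(PM,s))
```

```text
t 16.48 pos [0.466  0.0404 0.0407] xang 1.4317 F [-0.4  0.5 -0.4] grip 0.295 21.6
[-0.0012  0.0103  0.0407]
```

Call:
{"method": "send_rows", "body": {
  "plan": "-0.1 0 0 0 -1;-0.1 0 0 0 -1;-0.1 0 0 0 -1;-0.1 0 0 0 -1;-0.1 0 0 0 -1;-0.1 0 0 0 -1;-0.1 0 0 0 -1;-0.1 0 0 0 -1;-0.1 0 0 0 -1;-0.1 0 0 0 -1"
}}

```text
t: 17.32
position: [0.4625, 0.0154, 0.0407]
eef_rot: [0.755, 0.656, -0.0, 0.0]
wrist_force: [0.2, -0.1, -0.6]
grip_width: 0.291
gripper_force: 21.6
```

Run:
```python
from go import *
s=st();print(loc(PM,s))
```

```text
t 17.32 pos [0.4625 0.0154 0.0407] xang 1.4317 F [ 0.2 -0.1 -0.6] grip 0.291 21.6
[-0.0012 -0.015   0.0407]
```

Call:
{"method": "send_rows", "body": {
  "plan": "0 0 0 0 0;0 0 0 0 0;0 0 -0.5 0 0.2;0 0 -1 0 0.2;0 0 -1 0 0.5;0 0 -1 0 0.5;0 0 -1 0 0.5;0 0 -1 0 0.5;0 0 -1 0 0.5;0 0 0 0 0.5"
}}

```text
t: 18.15
position: [0.4653, 0.0158, 0.2077]
eef_rot: [0.754, 0.656, 0.003, 0.003]
wrist_force: [1.0, 0.0, 0.5]
grip_width: 0.748
gripper_force: 0.0
```

Run:
```python
from go import *
s=st();print(loc(PM,s))
c=r.read_camera("wrist");save(c,"wr4")
d=r.regions_of("pin",c)
print([(x["conf"],x["box"]) for x in d[:2]])
cs,sn=np.cos(PM[2]),np.sin(PM[2])
def L(uv,z):
    D=toz(c,uv,z,s)[:,:2]-PM[:2];return np.c_[cs*D[:,0]+sn*D[:,1],-sn*D[:,0]+cs*D[:,1]]
ys,xs=np.nonzero(d[0]["mask"])
for y in np.unique(ys)[:50:3]:
    x=xs[ys==y];a=L([[x.min()-.5,y],[x.max()+.5,y]],.043);print(y,a.mean(0).round(4),"w",(a[1,0]-a[0,0]).round(4))
print("edge preds",[proj(c,w(PM,[0,y,.099]),s)[0].round(0).tolist() for y in (.095,-.065)])
```

```text
t 18.15 pos [0.4653 0.0158 0.2077] xang 1.4319 F [1.  0.  0.5] grip 0.748 0.0
[ 0.0015 -0.0141  0.2077]
[(0.84, [300.2, 75.5, 332.9, 266.3])]
74 [-0.003   0.0766] w 0.0156
77 [-0.0034  0.0742] w 0.0198
80 [-0.0035  0.0718] w 0.0198
83 [-0.0035  0.0695] w 0.0198
86 [-0.0035  0.0671] w 0.0199
89 [-0.0039  0.0647] w 0.0208
92 [-0.0035  0.0623] w 0.0216
95 [-0.0035  0.0599] w 0.0217
98 [-0.0035  0.0575] w 0.0217
101 [-0.0035  0.055 ] w 0.0235
104 [-0.0035  0.0526] w 0.0235
107 [-0.0031  0.0501] w 0.0244
110 [-0.0031  0.0477] w 0.0245
113 [-0.0031  0.0452] w 0.0245
116 [-0.0032  0.0427] w 0.0263
119 [-0.0036  0.0402] w 0.0272
122 [-0.0032  0.0377] w 0.0264
edge preds [[319.0, 42.0], [319.0, 261.0]]
```

View pics/wr4.png

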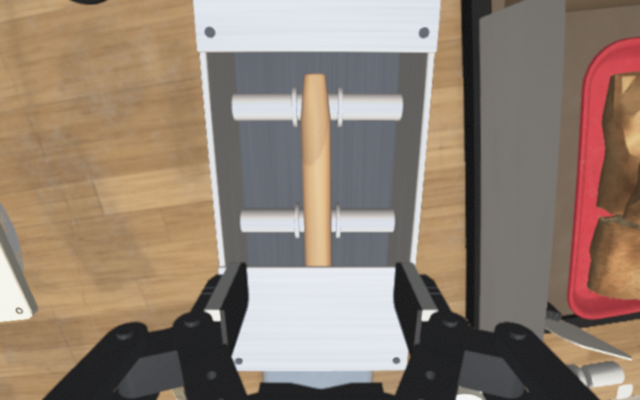

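The left tip is free of the short cover: row 75 against the cover edge at about row 50, so y about 82 mm. The right end keeps about 7 mm of room. I'll regrasp nearer the left end.

Run:
```python
from go import *
s=st();print(units(w(PM,[-.0025,.020,.040]),s))
```

```text
t 18.25 pos [0.4631 0.0158 0.2042] xang 1.4319 F [ 0.3 -0.8 -0.7] grip 0.749 0.0
[ 1.38 -0.09  6.57]
```

Call:
{"method": "send_rows", "body": {
  "plan": "0.7 -0.05 0 0 0.5;0.68 -0.04 0 0 0.5;0 0 1 0 0.5;0 0 1 0 0.5;0 0 1 0 0.5;0 0 1 0 0.5;0 0 0.8 0 0.5;0 0 0.7 0 0.5;0 0 0.6 0 0.5;0 0 0.47 0 0.3",
  "grip_force": 20
}}

```text
t: 19.08
position: [0.4632, 0.05, 0.0364]
eef_rot: [0.755, 0.656, -0.002, -0.001]
wrist_force: [-0.4, -0.3, 0.6]
grip_width: 0.654
gripper_force: 0.0
```

Call:
{"method": "send_rows", "body": {
  "plan": "0 0 0 0 0;0 0 0 0 -0.3;0 0 0 0 -1;0 0 0 0 -1;0 0 0 0 -1;0 0 0 0 -1;0 0 0 0 -1;0 0 0 0 -1"
}}

```text
t: 19.75
position: [0.4653, 0.0501, 0.0393]
eef_rot: [0.755, 0.656, 0.0, 0.0]
wrist_force: [0.3, 0.4, -1.1]
grip_width: 0.298
gripper_force: 21.1
```

Run:
```python
from go import *
s=st();print(loc(PM,s))
```

```text
t 19.75 pos [0.4653 0.0501 0.0393] xang 1.4317 F [ 0.3  0.4 -1.1] grip 0.298 21.1
[-0.0033  0.0199  0.0393]
```

Call:
{"method": "send_rows", "body": {
  "plan": "0 0 -0.2 0 -1;0 0 -0.2 0 -1;0 0 -0.2 0 -1;0 0 -0.2 0 -1;0 0 -0.2 0 -1;0 0 -0.2 0 -1;0 0 -0.2 0 -1;0 0 -0.2 0 -1"
}}

```text
t: 20.42
position: [0.4651, 0.0501, 0.0796]
eef_rot: [0.755, 0.656, 0.0, 0.0]
wrist_force: [0.3, 0.0, -0.6]
grip_width: 0.294
gripper_force: 21.0
```

Call:
{"method": "send_rows", "body": {
  "plan": "0 0 -0.2 0 -1;0 0 -0.2 0 -1;0 0 -0.2 0 -1;0 0 -0.2 0 -1;0 0 -0.2 0 -1"
}}

```text
t: 20.83
position: [0.4649, 0.0501, 0.1044]
eef_rot: [0.755, 0.656, -0.0, -0.0]
wrist_force: [-0.3, -0.4, -1.1]
grip_width: 0.291
gripper_force: 19.7
```

```bash
cat > ang.py <<'E'
from go import *
# fit pin pose (grasp along, tilt) from masks in scene+side: line through grip in moulder y-z plane
def look(tag):
    s=st();print(loc(PM,s),"tau",np.round(s["torque"],2))
    for n in("scene","side"):
        c=r.read_camera(n);save(c,n+tag);d=r.regions_of("pin",c)
        if not d: print(n,"none");continue
        ys,xs=np.nonzero(d[0]["mask"]);q=np.c_[xs,ys].astype(float)
        # intersect with moulder plane x=-.003
        a=toz(c,q,0.);b=toz(c,q,.1);N=np.array([np.cos(PM[2]),np.sin(PM[2]),0]);o=w(PM,[-.003,0,0])
        k=((o-a)@N)/((b-a)@N);P=a+k[:,None]*(b-a)-np.r_[PM[:2],0];Y=P@[-np.sin(PM[2]),np.cos(PM[2]),0];Z=P[:,2]
        v=np.linalg.svd(np.c_[Y-Y.mean(),Z-Z.mean()],full_matrices=False)[2][0]
        print(n,round(d[0]["conf"],2),"tilt deg",np.degrees(np.arctan2(v[1],v[0])).round(1)%180,"y",Y.min().round(3),Y.max().round(3),"z",Z.min().round(3),Z.max().round(3))
E
python3 -c "
from ang import look;look('L1')"
```

```text
t 20.83 pos [0.4649 0.0501 0.1044] xang 1.4316 F [-0.3 -0.4 -1.1] grip 0.291 19.7
[-0.0036  0.0197  0.1044] tau [ 0.1  -0.05 -0.02]
scene 0.81 tilt deg 11.699999999999989 y -0.072 0.031 z 0.062 0.136
side 0.65 tilt deg 171.6 y -0.091 0.063 z 0.055 0.153
```

It's lifting gently and tilting, with about 1 N at the wrist. I'll raise it further, then stiffen the grip and draw it out up and to the left.

Call:
{"method": "send_rows", "body": {
  "plan": "0 0 -0.2 0 -1;0 0 -0.2 0 -1;0 0 -0.2 0 -1;0 0 -0.2 0 -1;0.1 0 -0.2 0 -1;0.1 0 -0.2 0 -1;0 0 0 0 -1"
}}

```text
t: 21.62
position: [0.4666, 0.0556, 0.1351]
eef_rot: [0.755, 0.656, 0.001, 0.001]
wrist_force: [0.9, 1.2, -2.2]
grip_width: 0.291
gripper_force: 19.8
```

```bash
python3 -c "
from ang import look;look('L2')"
```

```text
t 21.62 pos [0.4666 0.0556 0.1351] xang 1.4318 F [ 0.9  1.2 -2.2] grip 0.291 19.8
[-0.0028  0.0254  0.1351] tau [0.17 0.03 0.02]
scene 0.77 tilt deg 28.900000000000006 y -0.077 0.036 z 0.068 0.166
side none
```

Call:
{"method": "send_rows", "body": {
  "plan": "0 0 0 0 -1;0.2 0 -0.06 0 -1;0.3 0 -0.14 0 -1;0.3 0 -0.15 0 -1;0.3 0 -0.15 0 -1;0.3 0 -0.15 0 -1;0.3 0 -0.15 0 -1;0.3 0 -0.15 0 -1",
  "grip_force": 40
}}

```text
t: 22.48
position: [0.4729, 0.1056, 0.1582]
eef_rot: [0.754, 0.656, 0.0, 0.0]
wrist_force: [0.5, -0.5, -1.3]
grip_width: 0.279
gripper_force: 41.9
```

```bash
python3 -c "
from ang import look;look('L3')"
```

```text
t 22.48 pos [0.4729 0.1056 0.1582] xang 1.4321 F [ 0.5 -0.5 -1.3] grip 0.279 41.9
[-0.0035  0.0758  0.1582] tau [ 0.08 -0.05 -0.04]
scene 0.72 tilt deg 32.400000000000006 y -0.072 0.095 z 0.057 0.194
side 0.84 tilt deg 23.69999999999999 y -0.098 0.114 z 0.053 0.209
```

Call:
{"method": "send_rows", "body": {
  "plan": "0.3 0 -0.15 0 -1;0.3 0 -0.15 0 -1;0.3 0 -0.15 0 -1;0.3 0 -0.15 0 -1;0.3 0 -0.15 0 -1;0.2 0 -0.15 0 -1;0 0 -0.4 0 -1;0 0 -0.6 0 -1;0 0 -0.8 0 -1;0 0 -0.8 0 -1"
}}

```text
t: 23.52
position: [0.4782, 0.1466, 0.2463]
eef_rot: [0.754, 0.656, -0.001, -0.0]
wrist_force: [0.4, 0.0, -1.1]
grip_width: 0.281
gripper_force: 41.9
```

Call:
{"method": "send_rows", "body": {
  "plan": "0 0 -0.8 0 -1;0 0 -0.8 0 -1;0 0 -0.8 0 -1;0 0 -0.8 0 -1;0 0 -0.6 0 -1;0 0 -0.3 0 -1;0 0 0 0 -1;0 0 0 0 -1"
}}

```text
t: 24.18
position: [0.4784, 0.1465, 0.3477]
eef_rot: [0.755, 0.656, 0.0, 0.0]
wrist_force: [0.3, 0.0, -1.5]
grip_width: 0.282
gripper_force: 41.9
```

```bash
python3 -c "
from ang import look;look('L4')
import cv2,numpy as np
cv2.imwrite('pics/L4.png',cv2.resize(cv2.imread('pics/sideL4.png')[50:350,180:480],None,fx=2,fy=2))"
```

```text
t 24.18 pos [0.4784 0.1465 0.3477] xang 1.4316 F [ 0.3  0.  -1.5] grip 0.282 41.9
[-0.0037  0.1172  0.3477] tau [0.01 0.04 0.02]
scene 0.87 tilt deg 29.900000000000006 y -0.045 0.136 z 0.247 0.379
side 0.56 tilt deg 147.1 y -0.353 0.592 z -0.337 0.257
```

View pics/L4.png

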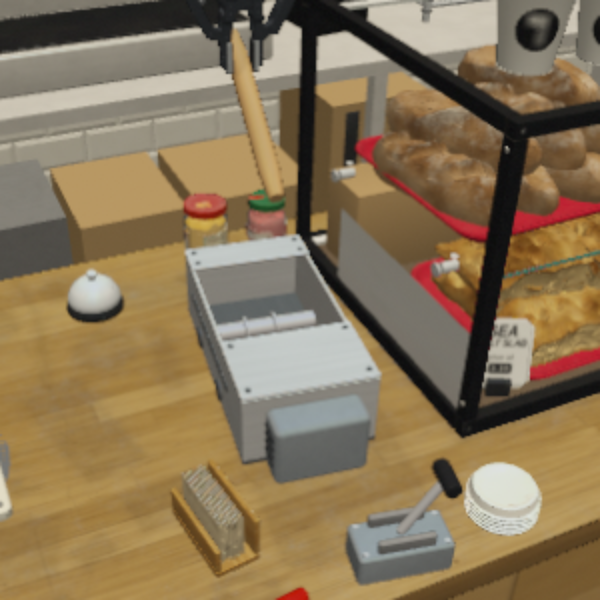

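The pin is held clear of the moulder at a tilt of about 30°, with its lower end at about z 0.25 m. The handle is at its far stop and the bystanders in view stand where they were. I'll let it settle, then hand the job in.

Call:
{"method": "send_rows", "body": {
  "plan": "0 0 0 0 -1;0 0 0 0 -1;0 0 0 0 -1;0 0 0 0 -1;0 0 0 0 -1;0 0 0 0 -1",
  "grip_force": 50
}}

```text
t: 24.88
position: [0.4786, 0.1466, 0.3477]
eef_rot: [0.755, 0.656, 0.0, 0.0]
wrist_force: [0.0, 0.4, -0.4]
grip_width: 0.272
gripper_force: 51.5
```

```bash
python3 -c "
from go import *
st();print(r.finish_job())"
```

```text
t 24.88 pos [0.4786 0.1466 0.3477] xang 1.4316 F [ 0.   0.4 -0.4] grip 0.272 51.5
the job is handed in; nothing more can be done
None
```

I switched the isolator off on the second push and drew the pin out through the mouth. At 24.9 s I handed the job in with the pin held at 50 N, its lower end at about z 0.25 m; no verdict came back.

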